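# Set the extraction and lap a granite offcut

### The arm

A 6-joint arm with a two-finger parallel gripper is mounted at the origin on the work surface. World frame = base frame: x ahead of the robot, y to its left, z up, the work surface at z = 0. Lengths are in m, angles in rad, forces in N, time in s.
With the tool pointing down it reaches from about 0.35 to 0.975 m from the base axis. Payload 4.9 kg.
Tool frame: the origin (TCP) lies at the very end of the fingers, on their centre line; the grasp point (between the pads) lies 19 mm behind it; z points along the fingers, y is the line along which they close (so a half turn about z gives the same grasp; the last joint's range is limited). The gripper opens to 85 mm and grips with 20 to 120 N. Pads are 22 mm wide; open, the fingers measure 114 mm over their backs; the gripper's body (76 mm by 85 mm) begins 54 mm behind the grasp point. The pads swing forward as they close: fully open they stand 13 mm farther back than shut.
Start: joints at [-1.384, 0.053, 1.613, -0, 1.476, -0.119], TCP at [0.188, -0.596, 0.231] pointing down, gripper open.
Joint ranges: [-3.01, 3.01], [-1.01, 2.22], [0.06, 2.58], [-1.02, 4.17], [0.09, 2.62], [-3.14, 3.14]. Speed limits (rad/s): [2.57, 2.57, 3.14, 3.14, 3.14, 3.14].

### API

Orientations are given as a unit quaternion [w, x, y, z].
In Python, from plant import manip gives the robot as it stands.
- The arm moves only by the tool send_rows, never from a script. Its argument "increments" is a list of rows, each an object of numbers: "claw": the closure, from -1 (fully open) to 1 (shut); "dx", "dy", "dz": the shift along the tool's x, y, z in units of 0.5 m (1.0 is 0.5 m); "yaw": the turn about the tool's z in units of 1.5 rad (1.0 is 1.5 rad). A call has 1 to 20 rows; each row is the pose to reach, as a shift and turn from the pose commanded when the call began, along the tool's axes at that moment; what a row does not reach only later rows make up. A row lasts 1/8 s, in which the tool goes at most 62.5 mm and 10.7 degrees, less where a joint would pass 70% of its speed; a pose out of reach is approached as far as the arm can. A call with a number of a shift or a turn outside -1 to 1 is refused whole. A call with a gripper value outside its range is refused whole. The fingers move at their own pace and stop on an object; the grip force is fixed at half the most. Time passes only in rows, so rows that repeat a pose let the fingers close. It gives the time, the measured TCP pose, the force, the opening and the grip force at its end, in the units of the state.
- manip.state(): the state, without advancing time (a new reading comes with each control period).
- manip.grab_frame(name): name is "scene" or "top" or "wrist"; returns the picture (400x640x3 uint8, red, green, blue); there is no depth.
- manip.camera_params(name): a dict with "camera_matrix" (3x3 intrinsics, pixels), "extrinsics" (4x4, takes a point from world to camera coordinates); the wrist camera has in their place "tool_from_camera" (4x4, takes a point from camera to tool coordinates, whose origin is the TCP and whose axes are the flange's). Camera axes: x right, y down, z forward; pixel columns grow to the right and rows downward; lengths in m; the calibration is good to about 2 mm. A picture is of the moment at which its call begins: read the wrist's pose just before it. camera_params takes no time and is no camera call.
- manip.job_done(): hands the job in; it is judged then, once.
The state is a dict: "time": time; "joint_pos": joint angles; "joint_vel": joint speeds; "joint_efforts": joint torques, N m; "tool_pos": TCP position; "tool_rot": TCP orientation; "contact_force": force on the tool from outside, world axes, zero at the start; "ft_torque": the same for the moment, N m; "gripper_width": opening from 0.0 (shut) to 1.0 (fully open); "grasp_force": force on a finger pad.
Only numpy, scipy, OpenCV 4.12 (cv2) and the standard library are available. Lean on these libraries where they do the work, as an engineer would, in place of code of your own. Each camera call takes 0.05 s, during which the arm holds its last target. There are 200 camera calls.

### The job

Get ready to dry-lap the black granite offcut: press every open cap on the grit tubes fully shut and turn the airflow knob until its white pointer lines up with the red mark, and only then flick the black switch on. With the orange block pressed flat on the stone at a steady 8 N or so, make one stroke along its middle line from the yellow-stop end to the dark-stop end and back without lifting; then take the block off the stone, set it down squarely in the middle of the blue mat and switch the extraction off. Leave the knob on its mark, the shut tubes standing in their rack and the other tools undisturbed.

Things in the scene. Friction and masses are not known exactly. Their poses are not given: they have to be found in the camera images.
- housing: Grey extraction housing, a fixed box 140 (x) x 280 (y) x 110 mm high; origin at the centre of its underside, front faces its -x. On its top are the knob (on its axis at local x 0, y +70 mm) and the black toggle switch (at local x 0, y -85 mm).
- knob (a joint): Black airflow knob turning about a vertical axis at housing-local (0, 70) mm. A round skirt of radius 27 mm, 12 mm high, carries a grip bar 62 mm long, 16 mm wide, from 12 to 38 mm above the housing top (110 mm). Value 0 to 4.8 rad, growing clockwise seen from above; it stays where it is left (friction 0.06 N m).
- knob_mark (a point): Tip of the knob's white pointer, at one end of the grip bar: 30 mm out from the knob's axis, 140 mm above the bench. Its x axis points from the knob's axis outwards along the bar and the pointer, z up.
- dial_mark (a point): Centre of the red index mark on the flat round aluminium dial (radius 58 mm) under the knob, 46 mm from the knob's axis, at the height of the housing top. Its x axis points from the knob's axis out through the red mark.
- switch (a joint): Toggle lever 60 mm long, dark stem with a black ball tip, on a small grey block. 0 = off, leaning to the housing's -x (towards the robot side); 1.0 = on, leaning to +x; it stays where it is left.
- switch_tip (a point): The free end of the toggle lever.
- offcut: Polished black granite offcut, 70 (x) x 240 (y) x 30 mm, clamped (fixed) on an aluminium plate 110 x 280 x 10 mm; its polished top face is level, 40 mm above the bench. Origin under its centre at bench level; y along the stone. A yellow stop block stands at its +y end and a dark steel one at its -y end, both 6 mm lower.
- stone_yellow (a point): Point on the middle line of the stone's top face, 70 mm from its centre towards the yellow stop: where the block's centre stands for the yellow end.
- stone_mid (a point): The centre of the stone's top face.
- stone_dark (a point): The same, 70 mm from the centre towards the dark stop: where the block's centre stands for the dark end.
- block: Orange lapping block, loose, 0.3 kg, base 100 (x) x 64 (y) mm; a grip ridge 84 mm long (x), 26 mm wide (y) stands 30 to 70 mm above the origin (centre of the unpressed sole's underside, z up). The steel sole plate, 96 x 60 mm, gives on a spring: 1.5 N per mm, up to 8 mm. Resting free, the origin lies 1 mm below the surface under it; pressed with 8 N, 5 mm below.
- mat: Flat blue mat 150 (x) x 120 (y) mm, 1 mm thin, on the bench, the block's parking place; origin at its centre.
- rack: Fixed blue rack 75 (x) x 260 (y) mm with four places for tubes 58 mm apart along its y.
- cup_wheel: Bystander: steel diamond cup wheel, 100 mm across, 36 mm high, lying with its segments up. Leave alone.
- level: Bystander: aluminium spirit level 25 x 240 x 50 mm. Leave alone.
- handpiece: Bystander: chrome pneumatic carving handpiece, 190 mm long, 28 mm thick. Leave alone.
- tube1: Grit tube standing loose but snug in a square pocket of the rack (walls to 70 mm above the bench): square foot 40 x 40 x 50 mm, round above, diameter 40 mm, 96 mm high, 0.35 kg; origin at the centre of its foot (18 mm above the bench), so its rim is at 114 mm. Its cap hinges on the tube's -x side, 21 mm from the tube's axis at rim height. Not every start has it.
- cap1 (a joint): Flip cap of tube1, a disc 44 mm across and 6 mm thick with a thumb tab away from the hinge. 0 = shut flat on the rim, 1.5 = standing upright; stays where it is left (stiff hinge).
- tube2: Grit tube standing loose but snug in a square pocket of the rack (walls to 70 mm above the bench): square foot 40 x 40 x 50 mm, round above, diameter 40 mm, 96 mm high, 0.35 kg; origin at the centre of its foot (18 mm above the bench), so its rim is at 114 mm. Its cap hinges on the tube's -x side, 21 mm from the tube's axis at rim height. Not every start has it.
- cap2 (a joint): Flip cap of tube2, a disc 44 mm across and 6 mm thick with a thumb tab away from the hinge. 0 = shut flat on the rim, 1.5 = standing upright; stays where it is left (stiff hinge).
- tube3: Grit tube standing loose but snug in a square pocket of the rack (walls to 70 mm above the bench): square foot 40 x 40 x 50 mm, round above, diameter 40 mm, 96 mm high, 0.35 kg; origin at the centre of its foot (18 mm above the bench), so its rim is at 114 mm. Its cap hinges on the tube's -x side, 21 mm from the tube's axis at rim height. Not every start has it.
- cap3 (a joint): Flip cap of tube3, a disc 44 mm across and 6 mm thick with a thumb tab away from the hinge. 0 = shut flat on the rim, 1.5 = standing upright; stays where it is left (stiff hinge).
- tube4: Grit tube standing loose but snug in a square pocket of the rack (walls to 70 mm above the bench): square foot 40 x 40 x 50 mm, round above, diameter 40 mm, 96 mm high, 0.35 kg; origin at the centre of its foot (18 mm above the bench), so its rim is at 114 mm. Its cap hinges on the tube's -x side, 21 mm from the tube's axis at rim height. Not every start has it.
- cap4 (a joint): Flip cap of tube4, a disc 44 mm across and 6 mm thick with a thumb tab away from the hinge. 0 = shut flat on the rim, 1.5 = standing upright; stays where it is left (stiff hinge).
There are look-alikes about, which are no part of the job. What is shaped like the tube4 but purple or turquoise is not meant.

How it is judged:
On the way, in this order (a step that is already met when the one before it is completed fails the run):
1. with the switch still off, every cap is shut and the knob's white pointer is at the red mark (value of joint each of cap1, cap2, cap3, cap4 below 0.1 rad and angle between the x axis of knob_mark and the x axis of dial_mark, either way round below 0.1 rad and horizontal distance between knob_mark and dial_mark below 0.03 m and value of joint switch below 0.25 rad), for 0.3 s.
2. the extraction is switched on (value of joint each of cap1, cap2, cap3, cap4 below 0.1 rad and angle between the x axis of knob_mark and the x axis of dial_mark, either way round below 0.1 rad and horizontal distance between knob_mark and dial_mark below 0.03 m and value of joint switch above 0.75 rad), for 0.2 s.
3. the block is pressed flat on the stone with 4 to 20 N at the yellow-stop end, with the extraction on (all of step 2 and contact force between block and offcut between 4 and 20 N and angle between block's own z axis and vertical below 0.12 rad and x of block in the frame of stone_yellow between -0.02 and 0.02 m and y of block in the frame of stone_yellow above -0.012 m), for 0.1 s.
4. the block is pressed flat on the stone with 4 to 20 N at the first quarter, with the extraction on (all of step 2 and contact force between block and offcut between 4 and 20 N and angle between block's own z axis and vertical below 0.12 rad and x of block in the frame of stone_mid between -0.02 and 0.02 m and y of block in the frame of stone_mid between 0.02 and 0.05 m), for 0.1 s.
5. the block is pressed flat on the stone with 4 to 20 N at the middle, with the extraction on (all of step 2 and contact force between block and offcut between 4 and 20 N and angle between block's own z axis and vertical below 0.12 rad and x of block in the frame of stone_mid between -0.02 and 0.02 m and y of block in the frame of stone_mid between -0.015 and 0.015 m), for 0.1 s.
6. the block is pressed flat on the stone with 4 to 20 N at the third quarter, with the extraction on (all of step 2 and contact force between block and offcut between 4 and 20 N and angle between block's own z axis and vertical below 0.12 rad and x of block in the frame of stone_mid between -0.02 and 0.02 m and y of block in the frame of stone_mid between -0.05 and -0.02 m), for 0.1 s.
7. the block is pressed flat on the stone with 4 to 20 N at the dark-stop end, with the extraction on (all of step 2 and contact force between block and offcut between 4 and 20 N and angle between block's own z axis and vertical below 0.12 rad and x of block in the frame of stone_dark between -0.02 and 0.02 m and y of block in the frame of stone_dark below 0.012 m), for 0.1 s.
8. the block is pressed flat on the stone with 4 to 20 N at the middle again, on the way back, with the extraction on (all of step 5), for 0.1 s.
9. the block is pressed flat on the stone with 4 to 20 N at the yellow-stop end again, with the extraction on (all of step 3), for 0.1 s.
10. the block is off the stone and the extraction is switched off (value of joint switch below 0.25 rad and contact force between block and offcut below 0.1 N), for 0.2 s.
At the end, for the whole second after the job is handed in: Switch off (below 0.25), all caps shut (below 0.1 rad), tubes upright in the rack, knob pointer within 0.1 rad of the red mark, block upright and at rest on the mat, within 35 mm of its centre and 0.35 rad of square (all of step 1 and horizontal distance between block and mat below 0.035 m and angle between the x axis of block and the x axis of mat, either way round below 0.35 rad and height (world z) of block below 0.006 m and angle between block's own z axis and vertical below 0.1 rad and linear speed of block below 0.02 m/s and angle between each of tube1, tube2, tube3, tube4's own z axis and vertical below 0.2 rad and height (world z) of each of tube1, tube2, tube3, tube4 below 0.03 m); the robot touches nothing.
It fails at once if the cup_wheel is moved more than 25 mm (distance of cup_wheel from where it was at the start of the episode above 0.025 m).
It fails at once if the level is moved more than 25 mm (distance of level from where it was at the start of the episode above 0.025 m).
It fails at once if the handpiece is moved more than 25 mm (distance of handpiece from where it was at the start of the episode above 0.025 m).
Of tube1, tube2, tube3, tube4 only 2 to 4 are there at a start; the rules pass over those that are not, and their reading is None.
At some moment in a run one of block may be knocked a few centimetres aside while the robot is not near it.
Once in a run the grip may slacken for a moment while it holds something.
It also fails if it takes over 208 s, if anything falls off the work surface, if the arm or the gripper's body presses on something with over 40 N, if the wrist force passes 120 N, or if a joint passes its speed limit or range.

## Working session

There is one attempt and no reset: what is moved stays moved. The work goes in short steps, Python scripts to look and compute and a tool call to move; the robot and the scene stay as the last step left them, time stands still between calls to the robot, and variables do not carry over. Pictures are saved under pics/ and viewed, at most 14 in all, crops included, and the job is handed in when it is done.

Besides the shell and the picture viewer there is one more tool, called after "Request:" by a JSON object that holds its "fn" and its "kwargs". send_rows: Moves the arm, as the interface text tells. Shifts and turns lie within -1 to 1; 1 stands for 0.5 m of shift or 1.5 rad of turn. Its arguments: {"type":"object","properties":{"increments":{"type":"array","items":{"type":"object","properties":{"claw":{"type":"number"},"dx":{"type":"number"},"dy":{"type":"number"},"dz":{"type":"number"},"yaw":{"type":"number"}}}}},"required":["increments"]}

```bash
mkdir -p pics; python3 - <<'E'
from plant import manip
import cv2,json
print(manip.state())
for n in("scene","top","wrist"):
    cv2.imwrite(f"pics/{n}0.png",manip.grab_frame(n)[:,:,::-1]); print(n,manip.camera_params(n))
E
```

```text
{'time': 0.0, 'joint_pos': array([-1.38402840e+00,  5.33604950e-02,  1.61429350e+00,  3.05090560e-05,
        1.47601510e+00, -1.18972182e-01]), 'joint_vel': array([-6.64627424e-05,  5.66884758e-04,  9.08544805e-04,  3.42121448e-04,
        2.62003731e-04, -5.05965077e-04]), 'joint_efforts': array([ 1.40516637e-03, -3.93681800e+01, -3.70174098e+01, -1.09809398e-04,
        7.11614237e-03,  8.04695020e-06]), 'tool_pos': array([ 0.18803246, -0.5953878 ,  0.23006107]), 'tool_rot': array([-1.03813813e-03,  9.88337800e-01,  1.52273814e-01, -2.00108767e-05]), 'contact_force': array([-0.31034476,  0.55312473, -0.13800192]), 'ft_torque': array([-0.0357071 ,  0.03462883,  0.00375748]), 'grasp_force': 0.0, 'gripper_width': 0.9995146513609617}
scene {'camera_matrix': array([[376.76797516,   0.        , 319.54671096],
       [  0.        , 376.76797516, 202.25699297],
       [  0.        ,   0.        ,   1.        ]]), 'extrinsics': array([[-0.54120508,  0.84067499, -0.0190429 ,  0.27962778],
       [ 0.53026019,  0.32361695, -0.78364291, -0.2266695 ],
       [-0.65262638, -0.43420921, -0.62091
[... 359 characters left out ...]
0437595, -0.17714208,  0.59967915],
       [ 0.17703394, -0.01847885, -0.98403126,  1.78644781],
       [ 0.        ,  0.        ,  0.        ,  1.        ]])}
wrist {'camera_matrix': array([[352.1060211 ,   0.        , 322.28609185],
       [  0.        , 352.1060211 , 198.10796988],
       [  0.        ,   0.        ,   1.        ]]), 'tool_from_camera': array([[-4.39025107e-04, -9.45755866e-01, -3.24877899e-01,
         8.35560098e-02],
       [ 9.99999656e-01, -1.86625348e-04, -8.08066472e-04,
        -3.40950083e-04],
       [ 7.03603155e-04, -3.24878142e-01,  9.45755622e-01,
        -1.42095807e-01],
       [ 0.00000000e+00,  0.00000000e+00,  0.00000000e+00,
         1.00000000e+00]])}
```

View pics/top0.png

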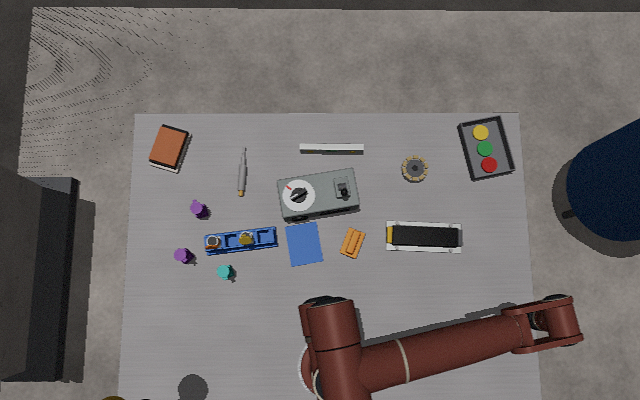

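View pics/scene0.png

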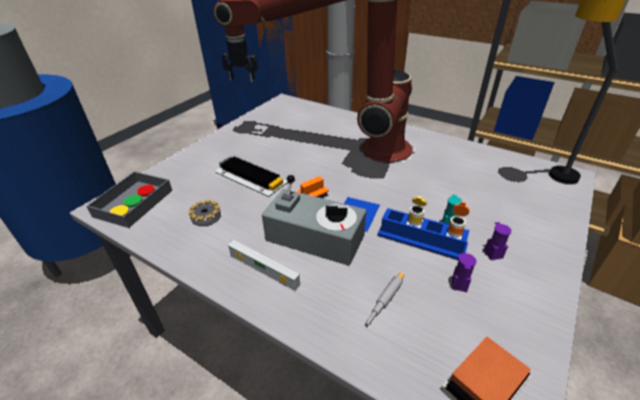

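The top view shows the rack (205–277, 240) with two tubes at (212,242) and (246,239). It also shows the mat (304,243), block (352,243), housing (318,195) with its knob at (299,195), and the stone (424,236). I'll enlarge the crops next.

```bash
cat > h.py <<'E'
import numpy as np, cv2
from plant import manip
from scipy.spatial.transform import Rotation as R
def T(s):
    M=np.eye(4); q=s["tool_rot"]; M[:3,:3]=R.from_quat([q[1],q[2],q[3],q[0]]).as_matrix(); M[:3,3]=s["tool_pos"]; return M
def cam(n,Tw=None):
    p=manip.camera_params(n)
    return p["camera_matrix"],(np.linalg.inv(p["extrinsics"]) if n!="wrist" else Tw@p["tool_from_camera"])
def ray(n,uv,Tw=None):
    K,C=cam(n,Tw); d=C[:3,:3]@np.linalg.inv(K)@[uv[0],uv[1],1.]; return C[:3,3],d
def at(n,uv,z,Tw=None):
    o,d=ray(n,uv,Tw); return o+d*(z-o[2])/d[2]
def tri(*rs):
    A=np.zeros((3,3));b=np.zeros(3)
    for o,d in rs:
        d=d/np.linalg.norm(d);P=np.eye(3)-np.outer(d,d);A+=P;b+=P@o
    x=np.linalg.solve(A,b); return x,[np.linalg.norm(np.cross(x-o,d/np.linalg.norm(d))) for o,d in rs]
def proj(n,X,Tw=None):
    K,C=cam(n,Tw); p=np.linalg.inv(C)@np.append(X,1); p=K@p[:3]; return p[:2]/p[2]
def crop(src,dst,x0,y0,x1,y1,k):
    im=cv2.imread(src)[y0:y1,x0:x1]; cv2.imwrite(dst,cv2.resize(im,None,fx=k,fy=k,interpolation=cv2.INTER_CUBIC))
E
python3 - <<'E'
from h import *
crop("pics/top0.png","pics/topc.png",195,160,355,275,5)
crop("pics/scene0.png","pics/scenec.png",260,160,480,270,3.6)
for n,p,z in [("rackL",(206,245),.07),("mat",(304,243),.001),("block",(352,243),.05),("stone",(424,236),.04),("knob",(299,195),.13),("sw",(342,183),.15),("wheel",(414,168),.03),("level",(331,148),.05),("hand",(241,172),.02),("turq",(225,271),.1)]: print(n,at("top",p,z).round(3))
E
```

```text
rackL [0.431 0.44  0.07 ]
mat [0.442 0.093 0.001]
block [ 0.436 -0.082  0.05 ]
stone [ 0.461 -0.346  0.04 ]
knob [0.599 0.108 0.13 ]
sw [ 0.637 -0.043  0.15 ]
wheel [ 0.719 -0.322  0.03 ]
level [ 0.792 -0.009  0.05 ]
hand [0.708 0.329 0.02 ]
turq [0.337 0.365 0.1  ]
```

View pics/topc.png

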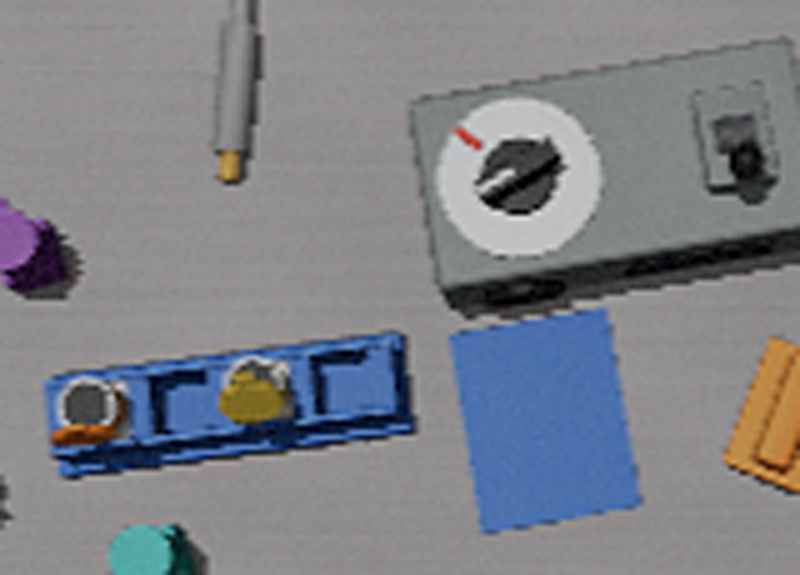

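View pics/scenec.png

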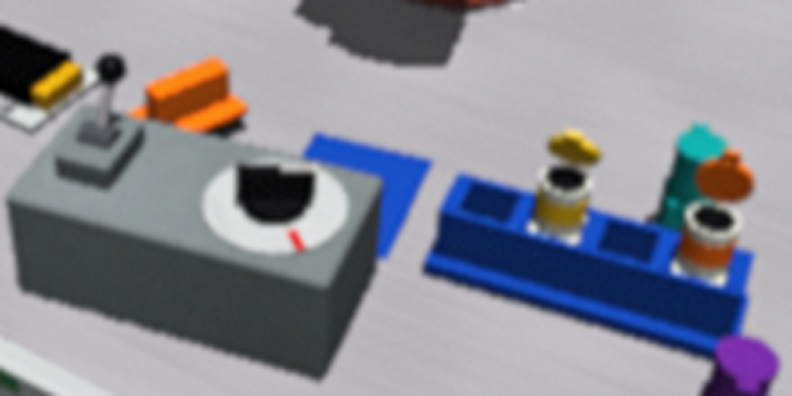

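The pointer sits lower-left on the knob and the red mark upper-left, so the knob needs about 65–70° clockwise. Caps 1 (orange, far left) and 3 (yellow) stand open. I'll move to view from close by.

Request:
{"fn": "send_rows", "kwargs": {"increments": [{"dz": -0.2,"claw": -1},{"dx": 0.923,"dy": -0.855,"dz": -0.34,"yaw": 0.1,"claw": -1},{"dx": 0.923,"dy": -0.855,"dz": -0.34,"yaw": 0.1,"claw": -1},{"dx": 0.923,"dy": -0.855,"dz": -0.34,"yaw": 0.1,"claw": -1},{"dx": 0.923,"dy": -0.855,"dz": -0.34,"yaw": 0.1,"claw": -1},{"dx": 0.923,"dy": -0.855,"dz": -0.34,"yaw": 0.1,"claw": -1},{"dx": 0.923,"dy": -0.855,"dz": -0.34,"yaw": 0.1,"claw": -1},{"dx": 0.923,"dy": -0.855,"dz": -0.34,"yaw": 0.1,"claw": -1},{"dx": 0.923,"dy": -0.855,"dz": -0.34,"yaw": 0.1,"claw": -1},{"dx": 0.923,"dy": -0.855,"dz": -0.34,"yaw": 0.1,"claw": -1},{"dx": 0.923,"dy": -0.855,"dz": -0.34,"yaw": 0.1,"claw": -1},{"dx": 0.923,"dy": -0.855,"dz": -0.34,"yaw": 0.1,"claw": -1},{"dx": 0.923,"dy": -0.855,"dz": -0.34,"yaw": 0.1,"claw": -1},{"dx": 0.923,"dy": -0.855,"dz": -0.34,"yaw": 0.1,"claw": -1},{"dx": 0.923,"dy": -0.855,"dz": -0.34,"yaw": 0.1,"claw": -1},{"dx": 0.923,"dy": -0.855,"dz": -0.34,"yaw": 0.1,"claw": -1}]}}

```text
invalid input
```

Request:
{"fn": "send_rows", "kwargs": {"increments": [{"dx": 0,"dy": 0,"dz": -0.2,"yaw": 0,"claw": -1},{"dx": 0.923,"dy": -0.855,"dz": -0.34,"yaw": 0.1,"claw": -1},{"dx": 0.923,"dy": -0.855,"dz": -0.34,"yaw": 0.1,"claw": -1},{"dx": 0.923,"dy": -0.855,"dz": -0.34,"yaw": 0.1,"claw": -1},{"dx": 0.923,"dy": -0.855,"dz": -0.34,"yaw": 0.1,"claw": -1},{"dx": 0.923,"dy": -0.855,"dz": -0.34,"yaw": 0.1,"claw": -1},{"dx": 0.923,"dy": -0.855,"dz": -0.34,"yaw": 0.1,"claw": -1},{"dx": 0.923,"dy": -0.855,"dz": -0.34,"yaw": 0.1,"claw": -1},{"dx": 0.923,"dy": -0.855,"dz": -0.34,"yaw": 0.1,"claw": -1},{"dx": 0.923,"dy": -0.855,"dz": -0.34,"yaw": 0.1,"claw": -1},{"dx": 0.923,"dy": -0.855,"dz": -0.34,"yaw": 0.1,"claw": -1},{"dx": 0.923,"dy": -0.855,"dz": -0.34,"yaw": 0.1,"claw": -1},{"dx": 0.923,"dy": -0.855,"dz": -0.34,"yaw": 0.1,"claw": -1},{"dx": 0.923,"dy": -0.855,"dz": -0.34,"yaw": 0.1,"claw": -1},{"dx": 0.923,"dy": -0.855,"dz": -0.34,"yaw": 0.1,"claw": -1},{"dx": 0.923,"dy": -0.855,"dz": -0.34,"yaw": 0.1,"claw": -1}]}}

```text
time: 2.15
tool_pos: [0.4992, -0.0503, 0.4012]
tool_rot: [0.0, 0.997, 0.077, -0.0]
contact_force: [-0.1, 0.7, 0.1]
gripper_width: 1.001
grasp_force: 0.0
```

```bash
cat >> h.py <<'E'
def snap(name):
    s=manip.state(); im=manip.grab_frame("wrist"); cv2.imwrite(f"pics/{name}.png",im[:,:,::-1]); np.save(f"pics/{name}.npy",T(s)); 
def L(name): return np.load(f"pics/{name}.npy")
def go(x,y,z,psi):
    M=T(manip.state()); p0=np.arctan2(M[1,0],M[0,0]); d=M[:3,:3].T@(np.array([x,y,z])-M[:3,3])/.5
    print("d",d.round(3),"yaw",round((p0-psi+np.pi)%(2*np.pi)-np.pi,3)/1.5,"rows",round(np.linalg.norm(d)*.5/.0625,1))
E
python3 -c "
from h import *
snap('w1')"
```

Request:
{"fn": "send_rows", "kwargs": {"increments": [{"dx": 0.18,"dy": -0.518,"dz": 0,"yaw": 0,"claw": -1},{"dx": 0.18,"dy": -0.518,"dz": 0,"yaw": 0,"claw": -1},{"dx": 0.18,"dy": -0.518,"dz": 0,"yaw": 0,"claw": -1},{"dx": 0.18,"dy": -0.518,"dz": 0,"yaw": 0,"claw": -1},{"dx": 0.18,"dy": -0.518,"dz": 0,"yaw": 0,"claw": -1},{"dx": 0.18,"dy": -0.518,"dz": 0,"yaw": 0,"claw": -1},{"dx": 0.18,"dy": -0.518,"dz": 0,"yaw": 0,"claw": -1}]}}

```text
time: 3.08
tool_pos: [0.5483, 0.2196, 0.4013]
tool_rot: [0.0, 0.997, 0.077, -0.0]
contact_force: [-0.4, -1.0, -0.6]
gripper_width: 0.998
grasp_force: 0.0
```

```bash
python3 -c "
from h import *
snap('w2')"
```

```text
(no output)
```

View pics/w1.png

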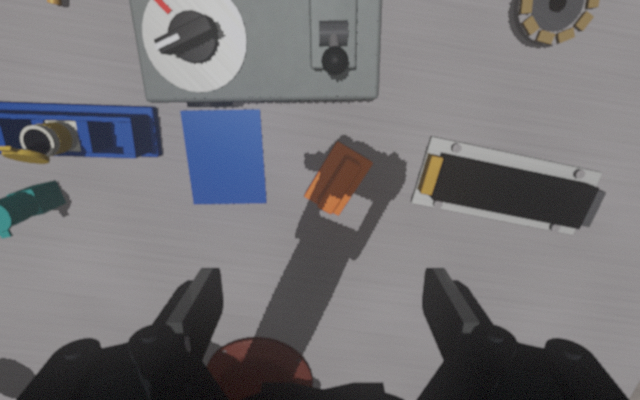

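View pics/w2.png

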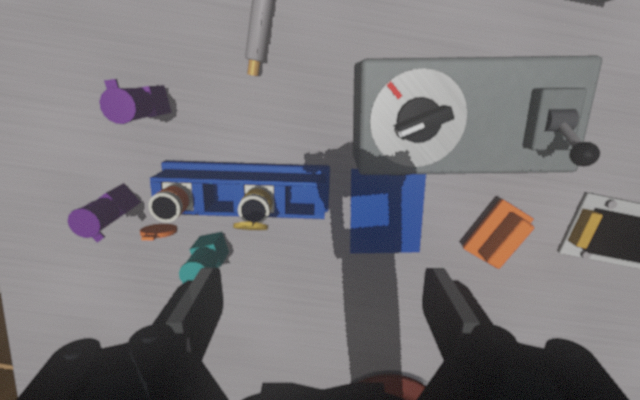

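w1 and w2 show, in w2 pixels: tube rims at (163,207) and (254,207), open caps beside them at (158,231) and (250,225), dial at (419,117) with its red mark at (394,90), pointer end (398,132), switch ball (585,154) and block (498,232). In w1 the block is at (340,178), the stone runs (442,175)–(590,205), and the switch ball is at (335,61).

```bash
python3 - <<'E'
from h import *
A,B=L('w1'),L('w2')
r=lambda n,uv,M=None: ray(n,uv,M)
f=lambda p: np.round(p,4)
# triangulations
for nm,a,b in [("ball",(335,61),(585,154)),("rim3",(42,138),(254,207)),("knob top",(191,36),(424,120)),("mat ctr",(224,157),(388,212)),("stopYtop",(431,175),(585,230))]:
    x,e=tri(r("wrist",a,A),r("wrist",b,B)); print(nm,f(x),f(e))
for nm,uv in [("rim1",(163,207)),("rim3",(254,207))]: print(nm,f(at("wrist",uv,.114,B)))
im=cv2.imread("pics/w2.png"); hsv=cv2.cvtColor(im,cv2.COLOR_BGR2HSV)
def seg(img,lo,hi,box):
    x0,y0,x1,y1=box; m=np.zeros(img.shape[:2],np.uint8); h=cv2.cvtColor(img,cv2.COLOR_BGR2HSV)
    m[y0:y1,x0:x1]=cv2.inRange(h[y0:y1,x0:x1],lo,hi); return m
def cen(m): ys,xs=np.nonzero(m); return np.array([xs.mean(),ys.mean()]),len(xs)
m=seg(im,(0,0,170),(180,40,255),(365,62,470,172))
c=max(cv2.findContours(m,cv2.RETR_EXTERNAL,cv2.CHAIN_APPROX_NONE)[0],key=cv2.contourArea); pts=c[:,0]
w=np.array([at("wrist",p,.11,B)[:2] for p in pts])
def circ(w):
    S=np.c_[2*w,np.ones(len(w))];s=np.linalg.lstsq(S,(w**2).sum(1),rcond=None)[0];return s[:2],np.sqrt(s[2]+s[:2]@s[:2])
kc,kr=circ(w); print("dial",f(kc),kr)
red,_=cen(seg(im,(0,120,80),(8,255,255),(365,62,470,172))); rw=at("wrist",red,.11,B)
print("red",red,f(rw),"rad",np.linalg.norm(rw[:2]-kc),"ang",np.arctan2(*(rw[:2]-kc)[::-1]))
for uv in [(398,132),(422,126)]:
    pw=at("wrist",uv,.148,B); print("ptr",f(pw),np.linalg.norm(pw[:2]-kc),np.arctan2(*(pw[:2]-kc)[::-1]))
# minAreaRects on planes
def rect(img,lo,hi,box,z,M,n="wrist"):
    m=seg(img,lo,hi,box); m=cv2.morphologyEx(m,cv2.MORPH_CLOSE,np.ones((9,9)))
    c=max(cv2.findContours(m,cv2.RETR_EXTERNAL,cv2.CHAIN_APPROX_NONE)[0],key=cv2.contourArea)[:,0]
    w=np.array([at(n,p,z,M)[:2] for p in c]); rr=cv2.minAreaRect((w*1000).astype(np.float32)); return rr
i1=cv2.imread("pics/w1.png")
print("mat",rect(i1,(100,120,40),(125,255,255),(175,100,275,212),.001,A))
print("stone",rect(i1,(0,0,0),(180,255,45),(425,130,600,240),.04,A))
print("block w2",rect(im,(5,120,60),(20,255,255),(450,180,545,280),.03,B))
E
python3 - <<'E'
import sys;sys.path.insert(0,'.')
from h import *
crop("pics/w2.png","pics/w2c.png",355,50,545,280,2.6)
E
```

```text
ball [ 0.598  -0.0467  0.1845] [0.0002 0.0002]
rim3 [0.4565 0.2973 0.1048] [0.001 0.001]
knob top [0.6019 0.1092 0.1277] [0.0005 0.0005]
mat ctr [0.4426 0.0953 0.0089] [0.0005 0.0005]
stopYtop [ 0.4659 -0.2231  0.0213] [0.0009 0.0009]
rim1 [0.4409 0.4131 0.114 ]
rim3 [0.4591 0.2961 0.114 ]
dial [0.6025 0.1101] 0.054311641349905064
red [394.  90.] [0.6295 0.1473 0.11  ] rad 0.045940513740226126 ang 0.9427304633182437
ptr [0.5865 0.1406 0.148 ] 0.034398976400414366 2.0554781596604124
ptr [0.597  0.1157 0.148 ] 0.007832238453222262 2.343657735349421
mat ((438.99920654296875, 95.72859191894531), (146.72454833984375, 117.06049346923828), 9.760841369628906)
stone ((463.7538146972656, -354.93450927734375), (220.09759521484375, 66.20008850097656), 86.40084075927734)
block w2 ((438.97247314453125, -83.82738494873047), (76.80328369140625, 97.19554138183594), 67.97888946533203)
```

View pics/w2c.png

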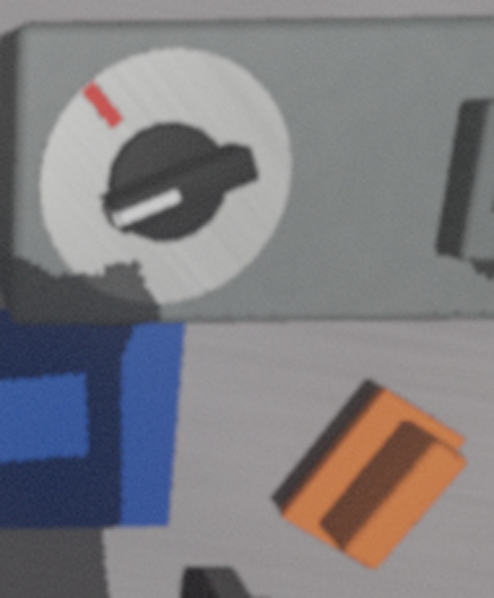

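Request:
{"fn": "send_rows", "kwargs": {"increments": [{"dx": -0.285,"dy": -0.18,"dz": 0.1,"yaw": 0,"claw": 1},{"dx": -0.285,"dy": -0.18,"dz": 0.1,"yaw": 0,"claw": 1},{"dx": -0.285,"dy": -0.18,"dz": 0.1,"yaw": 0,"claw": 1},{"dx": -0.285,"dy": -0.18,"dz": 0.3,"yaw": 0,"claw": 1},{"dx": -0.285,"dy": -0.18,"dz": 0.4,"yaw": 0,"claw": 1},{"dx": -0.285,"dy": -0.18,"dz": 0.46,"yaw": 0,"claw": 1},{"dx": -0.285,"dy": -0.18,"dz": 0.502,"yaw": 0,"claw": 1},{"dx": -0.285,"dy": -0.18,"dz": 0.502,"yaw": 0,"claw": 1},{"dx": -0.285,"dy": -0.18,"dz": 0.502,"yaw": 0,"claw": 1}]}}

```text
time: 4.25
tool_pos: [0.3947, 0.2872, 0.1522]
tool_rot: [-0.001, 0.997, 0.077, 0.001]
contact_force: [0.1, 0.6, 1.6]
gripper_width: -0.001
grasp_force: 0.0
```

```bash
python3 -c "
from h import *
B=L('w2')
k=at('wrist',(418.65,117.7),.11,B)[:2]; print('axis',k)
for uv,z in [((394.2,90),.11),((400,134.2),.148),((425,125.4),.148)]:
  w=at('wrist',uv,z,B)[:2]; print(w,np.hypot(*(w-k)),np.arctan2(*(w-k)[::-1]))
a,b=[at('wrist',u,.148,B)[:2] for u in [(400,134.2),(425,125.4)]]; print('ptrdir',np.arctan2(*(a-b)[::-1]))
"
```

```text
axis [0.60281638 0.11090341]
[0.62954077 0.14707309] 0.04497154028471064 0.9344620413378207
[0.58444026 0.13781628] 0.032588102413479696 2.1698854956654627
[0.59819418 0.1126143 ] 0.004928680496195323 2.7870842013753543
ptrdir 2.070368864848019
```

Request:
{"fn": "send_rows", "kwargs": {"increments": [{"dx": 0.04,"dy": 0,"dz": 0,"yaw": 0,"claw": 1},{"dx": 0.06,"dy": 0,"dz": 0,"yaw": 0,"claw": 1},{"dx": 0.075,"dy": 0,"dz": 0.002,"yaw": 0,"claw": 1},{"dx": 0.09,"dy": 0,"dz": 0.004,"yaw": 0,"claw": 1},{"dx": 0.1,"dy": 0,"dz": 0.008,"yaw": 0,"claw": 1},{"dx": 0.11,"dy": 0,"dz": 0.014,"yaw": 0,"claw": 1},{"dx": 0.12,"dy": 0,"dz": 0.02,"yaw": 0,"claw": 1},{"dx": 0.13,"dy": 0,"dz": 0.028,"yaw": 0,"claw": 1},{"dx": 0.14,"dy": 0,"dz": 0.036,"yaw": 0,"claw": 1},{"dx": 0.146,"dy": 0,"dz": 0.044,"yaw": 0,"claw": 1},{"dx": 0.146,"dy": 0,"dz": 0.052,"yaw": 0,"claw": 1},{"dx": 0.146,"dy": 0,"dz": 0.058,"yaw": 0,"claw": 1},{"dx": 0.146,"dy": 0,"dz": 0.06,"yaw": 0,"claw": 1},{"dx": 0.146,"dy": 0,"dz": 0.061,"yaw": 0,"claw": 1}]}}

```text
time: 6.0
tool_pos: [0.4658, 0.2987, 0.1205]
tool_rot: [-0.0, 0.997, 0.078, 0.0]
contact_force: [-1.4, -0.0, 4.7]
gripper_width: -0.002
grasp_force: 2.2
```

Request:
{"fn": "send_rows", "kwargs": {"increments": [{"dx": 0,"dy": 0,"dz": 0.003,"yaw": 0,"claw": 1},{"dx": 0,"dy": 0,"dz": 0.006,"yaw": 0,"claw": 1},{"dx": 0,"dy": 0,"dz": 0.008,"yaw": 0,"claw": 1}]}}

```text
time: 6.38
tool_pos: [0.4681, 0.2995, 0.1203]
tool_rot: [-0.001, 0.997, 0.078, 0.003]
contact_force: [-3.0, -2.4, 17.0]
gripper_width: 0.002
grasp_force: 8.7
```

Request:
{"fn": "send_rows", "kwargs": {"increments": [{"dx": 0,"dy": 0,"dz": -0.1,"yaw": 0,"claw": 1},{"dx": 0,"dy": 0,"dz": -0.2,"yaw": 0,"claw": 1},{"dx": -0.146,"dy": -0.236,"dz": -0.208,"yaw": 0,"claw": 1},{"dx": -0.146,"dy": -0.236,"dz": -0.208,"yaw": 0,"claw": 1},{"dx": -0.146,"dy": -0.236,"dz": -0.208,"yaw": 0,"claw": 1},{"dx": -0.146,"dy": -0.236,"dz": -0.12,"yaw": 0,"claw": 1},{"dx": -0.146,"dy": -0.236,"dz": -0.069,"yaw": 0,"claw": 1},{"dx": -0.146,"dy": -0.236,"dz": -0.069,"yaw": 0,"claw": 1}]}}

```text
time: 7.38
tool_pos: [0.374, 0.4021, 0.1471]
tool_rot: [0.002, 0.997, 0.078, -0.002]
contact_force: [0.6, -0.4, 0.1]
gripper_width: -0.001
grasp_force: 0.0
```

Request:
{"fn": "send_rows", "kwargs": {"increments": [{"dx": 0.04,"dy": 0,"dz": 0,"yaw": 0,"claw": 1},{"dx": 0.06,"dy": 0,"dz": 0,"yaw": 0,"claw": 1},{"dx": 0.075,"dy": 0,"dz": 0.002,"yaw": 0,"claw": 1},{"dx": 0.09,"dy": 0,"dz": 0.004,"yaw": 0,"claw": 1},{"dx": 0.1,"dy": 0,"dz": 0.008,"yaw": 0,"claw": 1},{"dx": 0.11,"dy": 0,"dz": 0.014,"yaw": 0,"claw": 1},{"dx": 0.12,"dy": 0,"dz": 0.02,"yaw": 0,"claw": 1},{"dx": 0.13,"dy": 0,"dz": 0.028,"yaw": 0,"claw": 1},{"dx": 0.14,"dy": 0,"dz": 0.036,"yaw": 0,"claw": 1},{"dx": 0.146,"dy": 0,"dz": 0.044,"yaw": 0,"claw": 1},{"dx": 0.146,"dy": 0,"dz": 0.052,"yaw": 0,"claw": 1},{"dx": 0.146,"dy": 0,"dz": 0.058,"yaw": 0,"claw": 1},{"dx": 0.146,"dy": 0,"dz": 0.062,"yaw": 0,"claw": 1},{"dx": 0.146,"dy": 0,"dz": 0.066,"yaw": 0,"claw": 1},{"dx": 0.146,"dy": 0,"dz": 0.069,"yaw": 0,"claw": 1}]}}

```text
time: 9.25
tool_pos: [0.4491, 0.4164, 0.1203]
tool_rot: [-0.001, 0.997, 0.078, 0.002]
contact_force: [-2.9, -2.4, 16.8]
gripper_width: 0.003
grasp_force: 8.8
```

Request:
{"fn": "send_rows", "kwargs": {"increments": [{"dx": 0,"dy": 0,"dz": -0.1,"yaw": 0,"claw": 1},{"dx": 0,"dy": 0,"dz": -0.2,"yaw": 0,"claw": 1},{"dx": 0.2,"dy": 0.4,"dz": -0.4,"yaw": 0,"claw": 1},{"dx": 0.2,"dy": 0.4,"dz": -0.4,"yaw": 0,"claw": 1},{"dx": 0.2,"dy": 0.4,"dz": -0.4,"yaw": 0,"claw": 1},{"dx": 0.2,"dy": 0.4,"dz": -0.4,"yaw": 0,"claw": 1},{"dx": 0.2,"dy": 0.4,"dz": -0.4,"yaw": 0,"claw": 1},{"dx": 0.2,"dy": 0.4,"dz": -0.4,"yaw": 0,"claw": 1},{"dx": 0.2,"dy": 0.4,"dz": -0.4,"yaw": 0,"claw": 1}]}}

```text
time: 10.38
tool_pos: [0.5761, 0.2341, 0.3145]
tool_rot: [0.0, 0.997, 0.079, -0.001]
contact_force: [-0.3, -0.1, 0.1]
gripper_width: 0.003
grasp_force: 0.0
```

```bash
python3 -c "
from h import *
snap('w3'); go(.6028,.1109,.26,1.1); print(L('w3')[:3,3])
a=cv2.imread('pics/w3.png'); cv2.imwrite('pics/w3c.png',cv2.resize(a[:330],(800,412),interpolation=cv2.INTER_CUBIC))"
```

```text
d [0.014 0.252 0.109] yaw -0.628 rows 2.2
[0.57605842 0.23405395 0.31449983]
```

View pics/w3c.png

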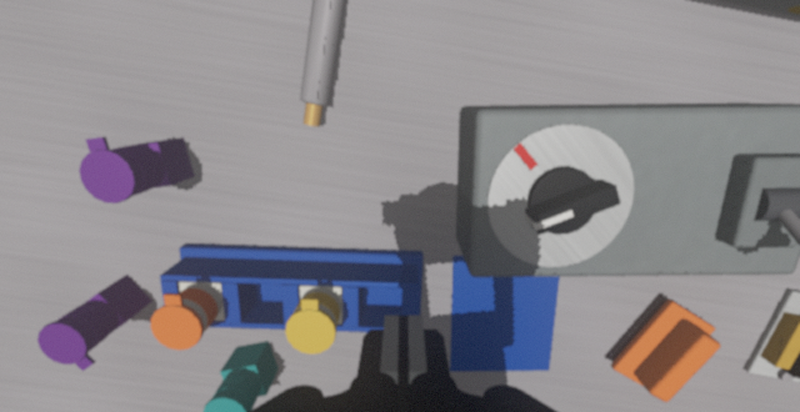

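w3 shows both caps lying flat on their tubes at (180,325) and (310,332). The dial centre is at about (561,195), the red mark at (526,157), and the pointer runs (540,230)–(573,213).

```bash
python3 -c "
from h import *
B=L('w3')
k=at('wrist',(448.8,156.4),.11,B)[:2]; print('axis',k)
w=at('wrist',(420.8,125.6),.11,B)[:2]; print(w,np.hypot(*(w-k)),np.arctan2(*(w-k)[::-1]))
a,b=[at('wrist',u,.148,B)[:2] for u in [(432,184),(458.4,170.4)]]; print('ptr',a,b,np.arctan2(*(a-b)[::-1]))
print('switch base etc')
"
```

```text
axis [0.60375615 0.11097202]
[0.62898546 0.1461204 ] 0.04326576680901363 0.9482274884218795
ptr [0.58253428 0.13412403] [0.59870439 0.11389987] 2.2452590363848595
switch base etc
```

Request:
{"fn": "send_rows", "kwargs": {"increments": [{"dx": 0.014,"dy": 0.252,"dz": 0,"yaw": -0.66,"claw": -1},{"dx": 0.014,"dy": 0.252,"dz": 0,"yaw": -0.66,"claw": -1},{"dx": 0.014,"dy": 0.252,"dz": 0,"yaw": -0.66,"claw": -1},{"dx": 0.014,"dy": 0.252,"dz": 0,"yaw": -0.66,"claw": -1},{"dx": 0.014,"dy": 0.252,"dz": 0,"yaw": -0.66,"claw": -1},{"dx": 0.014,"dy": 0.252,"dz": 0,"yaw": -0.66,"claw": -1},{"dx": 0.014,"dy": 0.252,"dz": 0,"yaw": -0.66,"claw": -1}]}}

```text
time: 11.3
tool_pos: [0.6031, 0.1107, 0.3152]
tool_rot: [-0.0, 0.84, 0.542, -0.0]
contact_force: [-0.6, -0.0, -0.3]
gripper_width: 0.999
grasp_force: 0.0
```

Request:
{"fn": "send_rows", "kwargs": {"increments": [{"dx": 0,"dy": 0,"dz": 0,"yaw": -0.65,"claw": -1},{"dx": 0,"dy": 0,"dz": 0,"yaw": -0.65,"claw": -1},{"dx": 0,"dy": 0,"dz": 0,"yaw": -0.65,"claw": -1},{"dx": 0,"dy": 0,"dz": 0,"yaw": -0.65,"claw": -1},{"dx": 0,"dy": 0,"dz": 0,"yaw": -0.65,"claw": -1},{"dx": 0,"dy": 0,"dz": 0,"yaw": -0.65,"claw": -1},{"dx": 0,"dy": 0,"dz": 0,"yaw": -0.65,"claw": -1}]}}

```text
time: 12.18
tool_pos: [0.6033, 0.1103, 0.3155]
tool_rot: [-0.0, 0.489, 0.872, -0.0]
contact_force: [0.3, -0.4, 0.8]
gripper_width: 1.0
grasp_force: 0.0
```

```bash
python3 -c "
from h import *
snap('w4'); go(.6030,.1110,.126,2.12)
M=L('w4');print(M[:3,3],np.arctan2(M[1,0],M[0,0]))
a=cv2.imread('pics/w4.png'); cv2.imwrite('pics/w4c.png',a)"
```

```text
d [0.002 0.    0.379] yaw 0.0 rows 3.0
[0.60334417 0.11028211 0.31546939] 2.1202153066819003
```

View pics/w4.png

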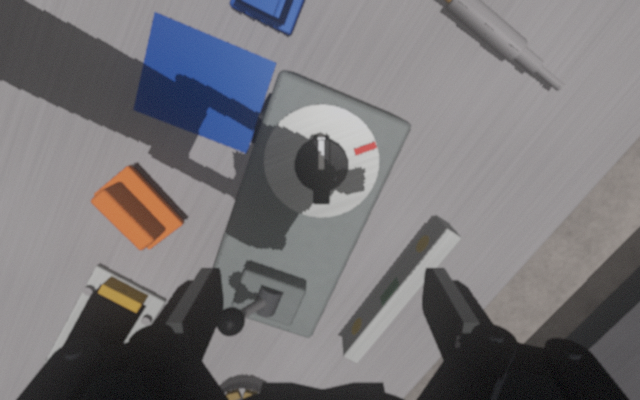

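In w4 the bar is vertical at column 322, so it's aligned with the tool's x. The dial centre is (322,161) and the red mark (366,149).

Request:
{"fn": "send_rows", "kwargs": {"increments": [{"dx": 0.001,"dy": 0,"dz": 0.12,"yaw": 0,"claw": -1},{"dx": 0.001,"dy": 0,"dz": 0.24,"yaw": 0,"claw": -1},{"dx": 0.001,"dy": 0,"dz": 0.33,"yaw": 0,"claw": -0.6},{"dx": 0.001,"dy": 0,"dz": 0.37,"yaw": 0,"claw": -0.4},{"dx": 0.001,"dy": 0,"dz": 0.378,"yaw": 0,"claw": 0},{"dx": 0.001,"dy": 0,"dz": 0.378,"yaw": 0,"claw": 1},{"dx": 0.001,"dy": 0,"dz": 0.378,"yaw": 0,"claw": 1},{"dx": 0.001,"dy": 0,"dz": 0.378,"yaw": 0,"claw": 1},{"dx": 0.001,"dy": 0,"dz": 0.378,"yaw": 0,"claw": 1},{"dx": 0.001,"dy": 0,"dz": 0.378,"yaw": 0,"claw": 1}]}}

```text
time: 13.48
tool_pos: [0.6029, 0.109, 0.1297]
tool_rot: [-0.0, 0.488, 0.873, -0.002]
contact_force: [-8.1, -4.1, 5.7]
gripper_width: 0.172
grasp_force: 60.5
```

```bash
python3 -c "
from h import *
B=L('w4')
k=at('wrist',(322,161),.11,B)[:2]; print('axis',k)
w=at('wrist',(366,149),.11,B)[:2]; print(w,np.hypot(*(w-k)),np.arctan2(*(w-k)[::-1]))
w=at('wrist',(322,140),.148,B)[:2]; print(w,np.hypot(*(w-k)),np.arctan2(*(w-k)[::-1]))
print(manip.state()['ft_torque'])
"
```

```text
axis [0.60053925 0.11395401]
[0.6315598  0.14722346] 0.045487695403530586 0.82036443836305
[0.58620006 0.13747378] 0.027546176846657555 2.118292496611216
[-0.73348543  1.38701379  0.12630616]
```

Request:
{"fn": "send_rows", "kwargs": {"increments": [{"dx": 0,"dy": 0,"dz": 0,"yaw": 0.06,"claw": 1},{"dx": 0,"dy": 0,"dz": 0,"yaw": 0.13,"claw": 1},{"dx": 0,"dy": 0,"dz": 0,"yaw": 0.2,"claw": 1},{"dx": 0,"dy": 0,"dz": 0,"yaw": 0.27,"claw": 1},{"dx": 0,"dy": 0,"dz": 0,"yaw": 0.34,"claw": 1},{"dx": 0,"dy": 0,"dz": 0,"yaw": 0.41,"claw": 1},{"dx": 0,"dy": 0,"dz": 0,"yaw": 0.48,"claw": 1},{"dx": 0,"dy": 0,"dz": 0,"yaw": 0.55,"claw": 1},{"dx": 0,"dy": 0,"dz": 0,"yaw": 0.62,"claw": 1},{"dx": 0,"dy": 0,"dz": 0,"yaw": 0.69,"claw": 1},{"dx": 0,"dy": 0,"dz": 0,"yaw": 0.76,"claw": 1},{"dx": 0,"dy": 0,"dz": 0,"yaw": 0.813,"claw": 1},{"dx": 0,"dy": 0,"dz": 0,"yaw": 0.813,"claw": 1},{"dx": 0,"dy": 0,"dz": 0,"yaw": 0.813,"claw": 1}]}}

```text
time: 15.22
tool_pos: [0.6001, 0.109, 0.1297]
tool_rot: [-0.001, 0.9, 0.436, -0.005]
contact_force: [-18.7, -4.8, 11.9]
gripper_width: 0.176
grasp_force: 61.4
```

Request:
{"fn": "send_rows", "kwargs": {"increments": [{"dx": 0,"dy": 0,"dz": 0,"yaw": 0,"claw": -1},{"dx": 0,"dy": 0,"dz": 0,"yaw": 0,"claw": -1},{"dx": 0,"dy": 0,"dz": 0,"yaw": 0,"claw": -1},{"dx": 0,"dy": 0,"dz": 0,"yaw": 0,"claw": -1},{"dx": 0,"dy": 0,"dz": -0.1,"yaw": 0,"claw": -1},{"dx": 0,"dy": 0,"dz": -0.2,"yaw": 0,"claw": -1},{"dx": 0,"dy": 0,"dz": -0.25,"yaw": 0,"claw": -1},{"dx": 0,"dy": 0,"dz": -0.25,"yaw": 0,"claw": -1}]}}

```text
time: 16.23
tool_pos: [0.6049, 0.1103, 0.255]
tool_rot: [0.001, 0.9, 0.436, 0.003]
contact_force: [0.1, -0.1, -0.2]
gripper_width: 0.999
grasp_force: 0.0
```

```bash
python3 -c "
from h import *
snap('w5'); 
M=L('w5');print(M[:3,3],np.arctan2(M[1,0],M[0,0]))
crop('pics/w5.png','pics/w5c.png',220,40,420,240,3)"
```

```text
[0.60489465 0.11026728 0.25497953] 0.9013590617663239
```

View pics/w5c.png

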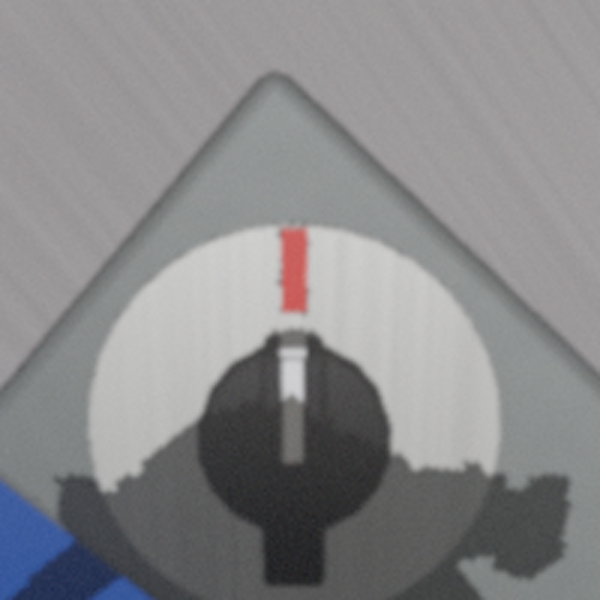

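The pointer (column 293) is in line with the red mark (column 293). Next is the switch.

```bash
python3 -c "
from h import *
go(.5595,-.053,.255,.154)"
```

```text
d [-0.311  0.133 -0.006] yaw 0.498 rows 2.7
```

Request:
{"fn": "send_rows", "kwargs": {"increments": [{"dx": -0.311,"dy": 0.133,"dz": 0,"yaw": 0.498,"claw": 1},{"dx": -0.311,"dy": 0.133,"dz": 0,"yaw": 0.498,"claw": 1},{"dx": -0.311,"dy": 0.133,"dz": 0,"yaw": 0.498,"claw": 1},{"dx": -0.311,"dy": 0.133,"dz": 0,"yaw": 0.498,"claw": 1},{"dx": -0.311,"dy": 0.133,"dz": 0,"yaw": 0.498,"claw": 1},{"dx": -0.311,"dy": 0.133,"dz": 0,"yaw": 0.498,"claw": 1},{"dx": -0.311,"dy": 0.133,"dz": 0.1,"yaw": 0.498,"claw": 1},{"dx": -0.311,"dy": 0.133,"dz": 0.166,"yaw": 0.498,"claw": 1},{"dx": -0.311,"dy": 0.133,"dz": 0.166,"yaw": 0.498,"claw": 1}]}}

```text
time: 17.4
tool_pos: [0.5566, -0.0519, 0.1648]
tool_rot: [-0.001, 0.997, 0.078, -0.004]
contact_force: [0.2, 0.4, 0.9]
gripper_width: -0.001
grasp_force: 0.0
```

```bash
python3 -c "
from h import *
M=T(manip.state());print(M[:3,3],np.arctan2(M[1,0],M[0,0]))
B=np.array([.6237,-.043,.172])
go(*(B+.005*np.array([.988,.153,0])),.154)"
```

```text
[ 0.55664499 -0.05187581  0.16476889] 0.15689968871320803
d [ 0.145  0.003 -0.016] yaw 0.002 rows 1.2
```

Request:
{"fn": "send_rows", "kwargs": {"increments": [{"dx": 0.03,"dy": 0,"dz": 0,"yaw": 0,"claw": 1},{"dx": 0.05,"dy": 0,"dz": 0,"yaw": 0,"claw": 1},{"dx": 0.07,"dy": 0,"dz": 0,"yaw": 0,"claw": 1},{"dx": 0.09,"dy": 0,"dz": 0,"yaw": 0,"claw": 1},{"dx": 0.11,"dy": 0,"dz": 0,"yaw": 0,"claw": 1},{"dx": 0.125,"dy": 0,"dz": 0,"yaw": 0,"claw": 1},{"dx": 0.14,"dy": 0,"dz": 0,"yaw": 0,"claw": 1},{"dx": 0.145,"dy": 0,"dz": 0,"yaw": 0,"claw": 1}]}}

```text
time: 18.4
tool_pos: [0.6307, -0.0419, 0.1681]
tool_rot: [-0.0, 0.997, 0.077, -0.001]
contact_force: [-1.9, 0.6, -1.1]
gripper_width: -0.005
grasp_force: 0.6
```

Request:
{"fn": "send_rows", "kwargs": {"increments": [{"dx": 0.004,"dy": 0,"dz": 0,"yaw": 0,"claw": 1},{"dx": 0.008,"dy": 0,"dz": 0,"yaw": 0,"claw": 1},{"dx": 0.012,"dy": 0,"dz": 0,"yaw": 0,"claw": 1}]}}

```text
time: 18.77
tool_pos: [0.6326, -0.0416, 0.1682]
tool_rot: [0.0, 0.997, 0.077, -0.006]
contact_force: [-17.8, -2.2, 7.0]
gripper_width: 0.002
grasp_force: 9.8
```

Request:
{"fn": "send_rows", "kwargs": {"increments": [{"dx": -0.06,"dy": 0,"dz": 0,"yaw": 0,"claw": 1},{"dx": -0.12,"dy": 0,"dz": -0.1,"yaw": 0,"claw": 1},{"dx": -0.2,"dy": 0.1,"dz": -0.2,"yaw": 0.1,"claw": -1},{"dx": -0.257,"dy": 0.32,"dz": -0.384,"yaw": 0.1,"claw": -1},{"dx": -0.257,"dy": 0.32,"dz": -0.384,"yaw": 0.1,"claw": -1},{"dx": -0.257,"dy": 0.32,"dz": -0.384,"yaw": 0.1,"claw": -1},{"dx": -0.257,"dy": 0.32,"dz": -0.384,"yaw": 0.1,"claw": -1},{"dx": -0.257,"dy": 0.32,"dz": -0.384,"yaw": 0.1,"claw": -1}]}}

```text
time: 19.77
tool_pos: [0.5342, -0.2182, 0.36]
tool_rot: [-0.0, 1.0, 0.002, -0.0]
contact_force: [-0.1, 1.5, -1.3]
gripper_width: 1.0
grasp_force: 0.0
```

```bash
python3 -c "
from h import *
snap('w6'); M=L('w6');print(M[:3,3],np.arctan2(M[1,0],M[0,0]))
a=cv2.imread('pics/w6.png'); cv2.imwrite('pics/w6c.png',cv2.resize(a[:330,60:640],(800,455),interpolation=cv2.INTER_CUBIC))"
```

```text
[ 0.5341811  -0.21821398  0.36001112] 0.004579954637865384
```

View pics/w6c.png

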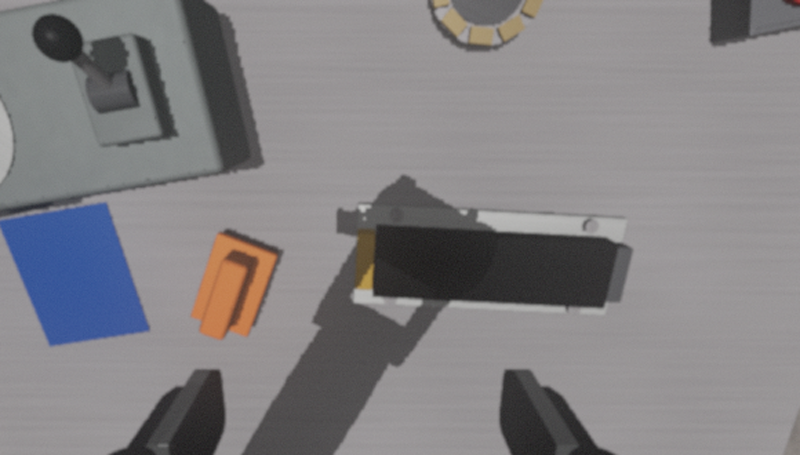

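w6: the ball now leans to +x, so the switch is on. Stone top corners are (376,226), (613,239), (605,306) and (374,294). Block base corners are (222,232), (280,255), (250,335) and (193,315), with the ridge top about (228,252)–(209,336).

```bash
python3 - <<'E'
from h import *
B=L('w6'); s=800/580; u=lambda p:(60+p[0]/s,p[1]/s)
def quad(P,z):
    w=np.array([at('wrist',u(p),z,B)[:2] for p in P]); return w
w=quad([(376,226),(613,239),(605,306),(374,294)],.04); c=w.mean(0); print(w.round(4),'stone c',c)
print('len',np.hypot(*(w[1]-w[0])),np.hypot(*(w[2]-w[3])),'wid',np.hypot(*(w[0]-w[3])),np.hypot(*(w[1]-w[2])))
d=(w[0]+w[3]-w[1]-w[2]); print('stone yaw (x-axis)',np.arctan2(d[1],d[0])-np.pi/2)
w=quad([(222,232),(280,255),(250,335),(193,315)],.03); print('block',w.mean(0),'len',np.hypot(*(w[0]-w[3])),'wid',np.hypot(*(w[1]-w[0])))
d=w[0]+w[1]-w[2]-w[3]; print('block yaw',np.arctan2(d[1],d[0]))
w=quad([(222,256),(248,254),(226,338),(200,332)],.07); print('ridge',w.mean(0)); d=w[0]+w[1]-w[2]-w[3]; print(np.arctan2(d[1],d[0]),np.hypot(*d)/2)
w=quad([(2,218),(107,204),(149,327),(50,345)],.001); print('mat',w.mean(0)); d=w[0]+w[1]-w[2]-w[3]; print(np.arctan2(d[1],d[0]),np.hypot(*d)/2)
# heights check: block ridge by w2/w6 triangulation
print(tri(ray('wrist',u((224,296)),B),ray('wrist',(498,232),L('w2'))))
# stone yellow edge from w1
for p in [(443,157),(436,199)]: print(at('wrist',p,.04,L('w1')).round(4))
E
```

```text
[[ 0.5074 -0.2313]
 [ 0.4954 -0.4641]
 [ 0.4242 -0.4681]
 [ 0.4363 -0.2302]] stone c [ 0.4658482  -0.34840709]
len 0.23309214228242378 0.23820255614676514 wid 0.0710690762858279 0.07129259847124188
stone yaw (x-axis) -0.051208099342938906
block [ 0.4411836  -0.08723584] len 0.09855219278611724 wid 0.06151908344905459
block yaw -0.39682800898516296
ridge [ 0.44521987 -0.08560381]
-0.330710940128642 0.08708075257463199
mat [0.44027095 0.09331208]
0.15189995165237544 0.14633962183356777
(array([ 0.43925982, -0.07661019,  0.03795088]), [np.float64(0.00618749381709091), np.float64(0.006187493817090913)])
[ 0.4998 -0.227   0.04  ]
[ 0.4355 -0.2336  0.04  ]
```

Request:
{"fn": "send_rows", "kwargs": {"increments": [{"dx": -0.183,"dy": -0.263,"dz": 0.22,"yaw": 0.25,"claw": -1},{"dx": -0.183,"dy": -0.263,"dz": 0.22,"yaw": 0.25,"claw": -1},{"dx": -0.183,"dy": -0.263,"dz": 0.22,"yaw": 0.25,"claw": -1},{"dx": -0.183,"dy": -0.263,"dz": 0.22,"yaw": 0.25,"claw": -1},{"dx": -0.183,"dy": -0.263,"dz": 0.22,"yaw": 0.25,"claw": -1},{"dx": -0.183,"dy": -0.263,"dz": 0.22,"yaw": 0.25,"claw": -1}]}}

```text
time: 20.58
tool_pos: [0.4436, -0.0885, 0.2528]
tool_rot: [0.0, 0.983, -0.184, 0.002]
contact_force: [-0.2, -0.9, 0.7]
gripper_width: 1.001
grasp_force: 0.0
```

```bash
python3 - <<'E'
from h import *
snap('w7'); M=L('w7');print(M[:3,3],np.arctan2(M[1,0],M[0,0]))
crop('pics/w7.png','pics/w7c.png',180,60,460,280,2.6)
E
```

```text
[ 0.44358503 -0.08848948  0.25278615] -0.37083067213865006
```

View pics/w7c.png

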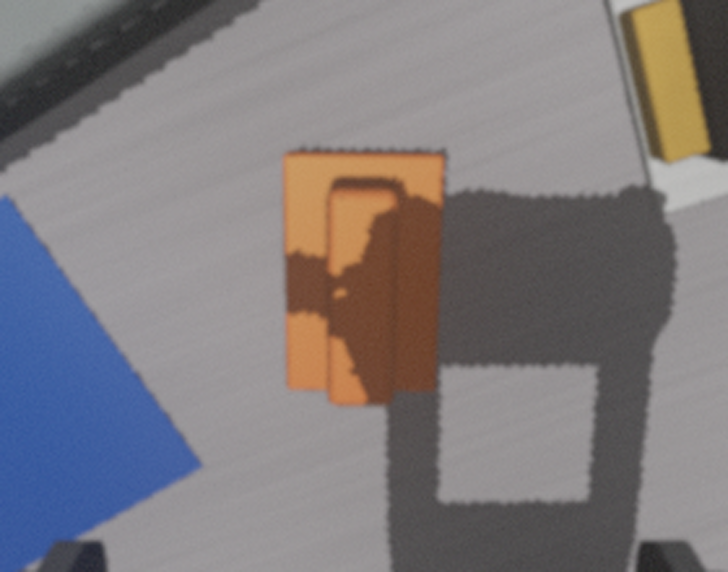

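w7 shows the block squared with the tool, with the ridge top spanning crop (328–402, 190)–(330–392, 405).

```bash
python3 - <<'E'
from h import *
B=L('w7'); f=lambda x,y,z:at('wrist',(180+x/2.6,60+y/2.6),z,B)[:2]
w=[f(330,188,.069),f(402,190,.069),f(392,405,.069),f(330,403,.069)]; c=np.mean(w,0);print(c, np.hypot(*(w[0]-w[3])),np.hypot(*(w[0]-w[1])))
w=[f(286,153,.029),f(445,153,.029),f(437,390,.029),f(287,389,.029)]; b=np.mean(w,0);print(b, np.hypot(*(w[0]-w[3])),np.hypot(*(w[0]-w[1])))
d=w[0]+w[1]-w[2]-w[3];print(np.arctan2(d[1],d[0]))
print('ridge z by tri', tri(ray('wrist',(180+362/2.6,60+297/2.6),B),ray('wrist',(60+224/1.379,296/1.379),L('w6'))))
c=(c+b)/2; go(c[0],c[1],.036,-.37)
E
```

```text
[ 0.43957341 -0.08399261] 0.0817052134524858 0.02549383909165696
[ 0.43919013 -0.08364547] 0.09896871617621149 0.062396451198087746
-0.3878560567165021
ridge z by tri (array([ 0.43832034, -0.08199898,  0.05481315]), [np.float64(0.0008849011114605776), np.float64(0.0008849011114605306)])
d [-0.013 -0.006  0.434] yaw -0.0006666666666666666 rows 3.5
```

Request:
{"fn": "send_rows", "kwargs": {"increments": [{"dx": -0.013,"dy": -0.006,"dz": 0.1,"yaw": 0.01,"claw": -1},{"dx": -0.013,"dy": -0.006,"dz": 0.2,"yaw": 0.01,"claw": -1},{"dx": -0.013,"dy": -0.006,"dz": 0.3,"yaw": 0.01,"claw": -1},{"dx": -0.013,"dy": -0.006,"dz": 0.39,"yaw": 0.01,"claw": -0.6},{"dx": -0.013,"dy": -0.006,"dz": 0.426,"yaw": 0.01,"claw": -0.3},{"dx": -0.013,"dy": -0.006,"dz": 0.432,"yaw": 0.01,"claw": 0},{"dx": -0.013,"dy": -0.006,"dz": 0.432,"yaw": 0.01,"claw": 1},{"dx": -0.013,"dy": -0.006,"dz": 0.432,"yaw": 0.01,"claw": 1},{"dx": -0.013,"dy": -0.006,"dz": 0.432,"yaw": 0.01,"claw": 1},{"dx": -0.013,"dy": -0.006,"dz": 0.432,"yaw": 0.01,"claw": 1}]}}

```text
time: 21.88
tool_pos: [0.4382, -0.0831, 0.0359]
tool_rot: [0.0, 0.981, -0.192, 0.001]
contact_force: [1.4, -0.2, 0.8]
gripper_width: 0.296
grasp_force: 61.0
```

Request:
{"fn": "send_rows", "kwargs": {"increments": [{"dx": 0,"dy": 0,"dz": 0,"yaw": 0,"claw": 1},{"dx": 0,"dy": 0,"dz": -0.05,"yaw": 0,"claw": 1},{"dx": 0,"dy": 0,"dz": -0.12,"yaw": 0,"claw": 1},{"dx": 0,"dy": 0,"dz": -0.18,"yaw": 0,"claw": 1},{"dx": 0,"dy": 0,"dz": -0.18,"yaw": 0,"claw": 1},{"dx": 0,"dy": 0,"dz": -0.18,"yaw": 0,"claw": 1}]}}

```text
time: 22.62
tool_pos: [0.4358, -0.082, 0.1227]
tool_rot: [-0.0, 0.981, -0.192, -0.002]
contact_force: [-0.7, 0.0, -3.6]
gripper_width: 0.295
grasp_force: 61.4
```

```bash
python3 - <<'E'
from h import *
yl=.12-.05; ang=-.055; c=np.array([.466,-.349]); y=np.array([-np.sin(ang),np.cos(ang)]); p=c+.072*y; print(p)
go(p[0],p[1],.14,ang)
E
```

```text
[ 0.469958   -0.27710887]
d [ 0.21   0.336 -0.035] yaw -0.22066666666666668 rows 3.2
```

Request:
{"fn": "send_rows", "kwargs": {"increments": [{"dx": 0.07,"dy": 0.112,"dz": -0.035,"yaw": -0.07,"claw": 1},{"dx": 0.14,"dy": 0.224,"dz": -0.035,"yaw": -0.15,"claw": 1},{"dx": 0.21,"dy": 0.336,"dz": -0.035,"yaw": -0.22,"claw": 1},{"dx": 0.21,"dy": 0.336,"dz": -0.035,"yaw": -0.22,"claw": 1},{"dx": 0.21,"dy": 0.336,"dz": -0.035,"yaw": -0.22,"claw": 1},{"dx": 0.21,"dy": 0.336,"dz": -0.035,"yaw": -0.22,"claw": 1}]}}

```text
time: 23.38
tool_pos: [0.4705, -0.2759, 0.1408]
tool_rot: [-0.001, 1.0, -0.027, -0.001]
contact_force: [-0.0, -0.1, -2.5]
gripper_width: 0.295
grasp_force: 61.7
```

```bash
python3 - <<'E'
from h import *
snap('w8');B=L('w8');print(B[:3,3],np.arctan2(B[1,0],B[0,0]),manip.state()['grasp_force'])
go(.470,-.277,.076,-.055)
crop('pics/w8.png','pics/w8c.png',120,40,640,400,1.5)
E
```

```text
[ 0.47052331 -0.27591574  0.14084442] -0.05484575410889907 61.695449352264404
d [-0.001  0.002  0.131] yaw 0.0006666666666666666 rows 1.0
```

View pics/w8c.png

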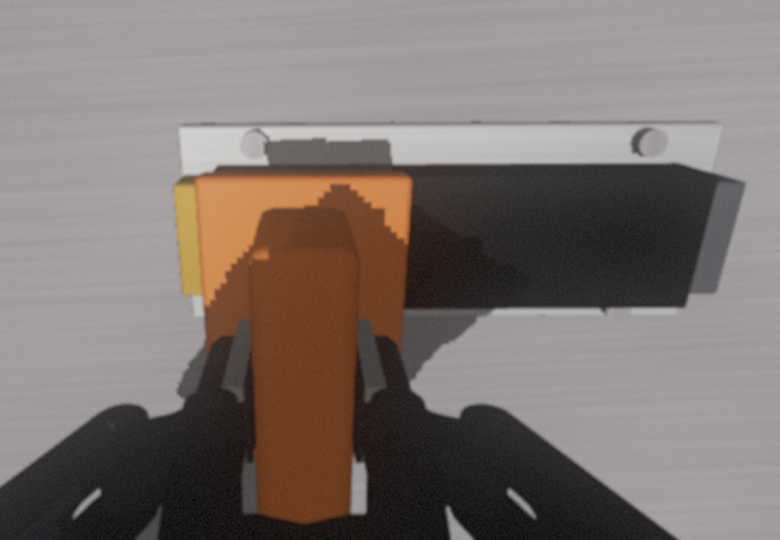

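```bash
python3 - <<'E'
from h import *
B=L('w8'); f=lambda x,y,z:at('wrist',(120+x/1.5,40+y/1.5),z,B).round(4)
for q in [(710,168),(686,306),(600,165),(600,306),(450,165),(450,307)]: print(q,f(*q,.04))
for q in [(180,127),(719,125)]: print(q,f(*q,.01))
E
```

```text
(710, 168) [ 0.4939 -0.4656  0.04  ]
(686, 306) [ 0.4227 -0.4674  0.04  ]
(600, 165) [ 0.4982 -0.4145  0.04  ]
(600, 306) [ 0.4251 -0.4238  0.04  ]
(450, 165) [ 0.502  -0.3451  0.04  ]
(450, 307) [ 0.4286 -0.3477  0.04  ]
(180, 127) [ 0.5227 -0.215   0.01  ]
(719, 125) [ 0.5086 -0.4887  0.01  ]
```

w8 shows the block held over the yellow end, parallel with the plate edge. The stone centre checks out at about (0.465, −0.349).

Request:
{"fn": "send_rows", "kwargs": {"increments": [{"dx": -0.004,"dy": 0,"dz": 0.06,"yaw": 0,"claw": 1},{"dx": -0.004,"dy": 0,"dz": 0.11,"yaw": 0,"claw": 1},{"dx": -0.004,"dy": 0,"dz": 0.122,"yaw": 0,"claw": 1},{"dx": -0.004,"dy": 0,"dz": 0.126,"yaw": 0,"claw": 1},{"dx": -0.004,"dy": 0,"dz": 0.13,"yaw": 0,"claw": 1},{"dx": -0.004,"dy": 0,"dz": 0.13,"yaw": 0,"claw": 1}]}}

```text
time: 24.18
tool_pos: [0.4698, -0.2779, 0.0782]
tool_rot: [0.0, 1.0, -0.028, 0.001]
contact_force: [0.4, -0.5, -3.0]
gripper_width: 0.298
grasp_force: 61.7
```

Request:
{"fn": "send_rows", "kwargs": {"increments": [{"dx": 0,"dy": 0,"dz": 0.004,"yaw": 0,"claw": 1},{"dx": 0,"dy": 0,"dz": 0.008,"yaw": 0,"claw": 1},{"dx": 0,"dy": 0,"dz": 0.012,"yaw": 0,"claw": 1},{"dx": 0,"dy": 0,"dz": 0.012,"yaw": 0,"claw": 1},{"dx": 0,"dy": 0,"dz": 0.012,"yaw": 0,"claw": 1}]}}

```text
time: 24.8
tool_pos: [0.4699, -0.2781, 0.0726]
tool_rot: [0.0, 1.0, -0.028, 0.001]
contact_force: [-1.5, 2.3, 5.5]
gripper_width: 0.295
grasp_force: 63.0
```

Request:
{"fn": "send_rows", "kwargs": {"increments": [{"dx": 0,"dy": 0.016,"dz": 0,"yaw": 0,"claw": 1},{"dx": 0,"dy": 0.032,"dz": 0,"yaw": 0,"claw": 1},{"dx": 0,"dy": 0.048,"dz": 0,"yaw": 0,"claw": 1},{"dx": 0,"dy": 0.064,"dz": 0,"yaw": 0,"claw": 1},{"dx": 0,"dy": 0.076,"dz": 0,"yaw": 0,"claw": 1},{"dx": 0,"dy": 0.076,"dz": 0,"yaw": 0,"claw": 1}]}}

```text
time: 25.55
tool_pos: [0.4681, -0.3162, 0.0727]
tool_rot: [0.0, 1.0, -0.028, 0.001]
contact_force: [-0.3, 1.6, 5.5]
gripper_width: 0.294
grasp_force: 62.9
```

Request:
{"fn": "send_rows", "kwargs": {"increments": [{"dx": 0,"dy": 0.016,"dz": 0,"yaw": 0,"claw": 1},{"dx": 0,"dy": 0.032,"dz": 0,"yaw": 0,"claw": 1},{"dx": 0,"dy": 0.048,"dz": 0,"yaw": 0,"claw": 1},{"dx": 0,"dy": 0.064,"dz": 0,"yaw": 0,"claw": 1},{"dx": 0,"dy": 0.068,"dz": 0,"yaw": 0,"claw": 1},{"dx": 0,"dy": 0.068,"dz": 0,"yaw": 0,"claw": 1}]}}

```text
time: 26.3
tool_pos: [0.4662, -0.3498, 0.0726]
tool_rot: [0.0, 1.0, -0.028, 0.001]
contact_force: [-0.1, 2.2, 5.6]
gripper_width: 0.295
grasp_force: 62.8
```

Request:
{"fn": "send_rows", "kwargs": {"increments": [{"dx": 0,"dy": 0.016,"dz": 0,"yaw": 0,"claw": 1},{"dx": 0,"dy": 0.032,"dz": 0,"yaw": 0,"claw": 1},{"dx": 0,"dy": 0.048,"dz": 0,"yaw": 0,"claw": 1},{"dx": 0,"dy": 0.064,"dz": 0,"yaw": 0,"claw": 1},{"dx": 0,"dy": 0.07,"dz": 0,"yaw": 0,"claw": 1},{"dx": 0,"dy": 0.07,"dz": 0,"yaw": 0,"claw": 1}]}}

```text
time: 27.05
tool_pos: [0.4642, -0.3848, 0.0726]
tool_rot: [0.0, 1.0, -0.028, 0.001]
contact_force: [0.4, 2.3, 5.6]
gripper_width: 0.291
grasp_force: 62.8
```

Request:
{"fn": "send_rows", "kwargs": {"increments": [{"dx": 0,"dy": 0.016,"dz": 0,"yaw": 0,"claw": 1},{"dx": 0,"dy": 0.032,"dz": 0,"yaw": 0,"claw": 1},{"dx": 0,"dy": 0.048,"dz": 0,"yaw": 0,"claw": 1},{"dx": 0,"dy": 0.064,"dz": 0,"yaw": 0,"claw": 1},{"dx": 0,"dy": 0.076,"dz": 0,"yaw": 0,"claw": 1},{"dx": 0,"dy": 0.076,"dz": 0,"yaw": 0,"claw": 1},{"dx": 0,"dy": 0.076,"dz": 0,"yaw": 0,"claw": 1}]}}

```text
time: 27.92
tool_pos: [0.4621, -0.4231, 0.0728]
tool_rot: [0.001, 1.0, -0.028, 0.001]
contact_force: [0.3, 3.5, 5.1]
gripper_width: 0.293
grasp_force: 62.9
```

Request:
{"fn": "send_rows", "kwargs": {"increments": [{"dx": 0,"dy": -0.016,"dz": 0,"yaw": 0,"claw": 1},{"dx": 0,"dy": -0.032,"dz": 0,"yaw": 0,"claw": 1},{"dx": 0,"dy": -0.048,"dz": 0,"yaw": 0,"claw": 1},{"dx": 0,"dy": -0.064,"dz": 0,"yaw": 0,"claw": 1},{"dx": 0,"dy": -0.08,"dz": 0,"yaw": 0,"claw": 1},{"dx": 0,"dy": -0.096,"dz": 0,"yaw": 0,"claw": 1},{"dx": 0,"dy": -0.112,"dz": 0,"yaw": 0,"claw": 1},{"dx": 0,"dy": -0.128,"dz": 0,"yaw": 0,"claw": 1},{"dx": 0,"dy": -0.144,"dz": 0,"yaw": 0,"claw": 1},{"dx": 0,"dy": -0.148,"dz": 0,"yaw": 0,"claw": 1},{"dx": 0,"dy": -0.148,"dz": 0,"yaw": 0,"claw": 1}]}}

```text
time: 29.3
tool_pos: [0.466, -0.3493, 0.0726]
tool_rot: [0.001, 1.0, -0.028, 0.001]
contact_force: [0.2, -2.0, 4.9]
gripper_width: 0.291
grasp_force: 62.9
```

Request:
{"fn": "send_rows", "kwargs": {"increments": [{"dx": 0,"dy": -0.016,"dz": 0,"yaw": 0,"claw": 1},{"dx": 0,"dy": -0.032,"dz": 0,"yaw": 0,"claw": 1},{"dx": 0,"dy": -0.048,"dz": 0,"yaw": 0,"claw": 1},{"dx": 0,"dy": -0.064,"dz": 0,"yaw": 0,"claw": 1},{"dx": 0,"dy": -0.08,"dz": 0,"yaw": 0,"claw": 1},{"dx": 0,"dy": -0.096,"dz": 0,"yaw": 0,"claw": 1},{"dx": 0,"dy": -0.112,"dz": 0,"yaw": 0,"claw": 1},{"dx": 0,"dy": -0.128,"dz": 0,"yaw": 0,"claw": 1},{"dx": 0,"dy": -0.144,"dz": 0,"yaw": 0,"claw": 1},{"dx": 0,"dy": -0.15,"dz": 0,"yaw": 0,"claw": 1},{"dx": 0,"dy": -0.15,"dz": 0,"yaw": 0,"claw": 1},{"dx": 0,"dy": -0.15,"dz": 0,"yaw": 0,"claw": 1}]}}

```text
time: 30.8
tool_pos: [0.4701, -0.2742, 0.0724]
tool_rot: [0.001, 1.0, -0.028, 0.001]
contact_force: [0.7, -2.9, 6.0]
gripper_width: 0.3
grasp_force: 62.9
```

Request:
{"fn": "send_rows", "kwargs": {"increments": [{"dx": 0,"dy": 0,"dz": -0.05,"yaw": 0,"claw": 1},{"dx": 0,"dy": 0,"dz": -0.12,"yaw": 0,"claw": 1},{"dx": 0,"dy": 0,"dz": -0.14,"yaw": 0,"claw": 1},{"dx": 0,"dy": 0,"dz": -0.14,"yaw": 0,"claw": 1}]}}

```text
time: 31.3
tool_pos: [0.4691, -0.273, 0.1404]
tool_rot: [-0.001, 1.0, -0.028, -0.0]
contact_force: [0.4, 0.1, -3.4]
gripper_width: 0.295
grasp_force: 62.1
```

```bash
python3 - <<'E'
from h import *
go(.440,.0945,.14,.154); print(manip.state()['grasp_force'],manip.state()['tool_pos'])
E
```

```text
d [-0.099 -0.731  0.002] yaw -0.13933333333333334 rows 5.9
62.06134557723999 [ 0.46906244 -0.27295908  0.1403544 ]
```

Request:
{"fn": "send_rows", "kwargs": {"increments": [{"dx": -0.012,"dy": -0.09,"dz": 0,"yaw": -0.02,"claw": 1},{"dx": -0.025,"dy": -0.18,"dz": 0,"yaw": -0.04,"claw": 1},{"dx": -0.037,"dy": -0.27,"dz": 0,"yaw": -0.06,"claw": 1},{"dx": -0.049,"dy": -0.36,"dz": 0,"yaw": -0.08,"claw": 1},{"dx": -0.061,"dy": -0.45,"dz": 0,"yaw": -0.1,"claw": 1},{"dx": -0.073,"dy": -0.54,"dz": 0,"yaw": -0.12,"claw": 1},{"dx": -0.085,"dy": -0.63,"dz": 0,"yaw": -0.139,"claw": 1},{"dx": -0.099,"dy": -0.731,"dz": 0,"yaw": -0.139,"claw": 1},{"dx": -0.099,"dy": -0.731,"dz": 0,"yaw": -0.139,"claw": 1},{"dx": -0.099,"dy": -0.731,"dz": 0.1,"yaw": -0.139,"claw": 1},{"dx": -0.099,"dy": -0.731,"dz": 0.17,"yaw": -0.139,"claw": 1},{"dx": -0.099,"dy": -0.731,"dz": 0.19,"yaw": -0.139,"claw": 1},{"dx": -0.099,"dy": -0.731,"dz": 0.2,"yaw": -0.139,"claw": 1},{"dx": -0.099,"dy": -0.731,"dz": 0.2,"yaw": -0.139,"claw": 1}]}}

```text
time: 33.05
tool_pos: [0.4412, 0.0938, 0.0422]
tool_rot: [0.0, 0.997, 0.076, 0.001]
contact_force: [0.4, -0.2, -2.1]
gripper_width: 0.297
grasp_force: 62.0
```

Now the last few mm, then release and rise.

Request:
{"fn": "send_rows", "kwargs": {"increments": [{"dx": 0,"dy": 0,"dz": 0.005,"yaw": 0,"claw": 1},{"dx": 0,"dy": 0,"dz": 0.009,"yaw": 0,"claw": 1},{"dx": 0,"dy": 0,"dz": 0.009,"yaw": 0,"claw": 1}]}}

```text
time: 33.42
tool_pos: [0.441, 0.094, 0.0374]
tool_rot: [0.0, 0.997, 0.076, 0.001]
contact_force: [0.1, 0.3, -1.7]
gripper_width: 0.293
grasp_force: 62.4
```

Request:
{"fn": "send_rows", "kwargs": {"increments": [{"dx": 0,"dy": 0,"dz": 0,"yaw": 0,"claw": -1},{"dx": 0,"dy": 0,"dz": 0,"yaw": 0,"claw": -1},{"dx": 0,"dy": 0,"dz": 0,"yaw": 0,"claw": -1},{"dx": 0,"dy": 0,"dz": 0,"yaw": 0,"claw": -1},{"dx": 0,"dy": 0,"dz": -0.1,"yaw": 0,"claw": -1},{"dx": 0,"dy": 0,"dz": -0.2,"yaw": 0,"claw": -1},{"dx": 0,"dy": 0,"dz": -0.32,"yaw": 0,"claw": -1},{"dx": 0,"dy": 0,"dz": -0.44,"yaw": 0,"claw": -1},{"dx": 0,"dy": 0,"dz": -0.44,"yaw": 0,"claw": 1},{"dx": 0,"dy": 0,"dz": -0.44,"yaw": 0,"claw": 1}]}}

```text
time: 34.67
tool_pos: [0.4402, 0.094, 0.2565]
tool_rot: [-0.0, 0.997, 0.076, -0.0]
contact_force: [-0.5, -0.5, -1.1]
gripper_width: 0.605
grasp_force: 0.0
```

```bash
python3 - <<'E'
from h import *
B=np.array([.6237,-.043,.0]); go(*(B+.075*np.array([.988,.153,0])+[0,0,.258]),.154); print(manip.state()['tool_pos'])
E
```

```text
d [ 0.471  0.327 -0.003] yaw -0.0006666666666666666 rows 4.6
[0.44022825 0.09401801 0.25646379]
```

Request:
{"fn": "send_rows", "kwargs": {"increments": [{"dx": 0.471,"dy": 0.327,"dz": 0,"yaw": 0,"claw": 1},{"dx": 0.471,"dy": 0.327,"dz": 0,"yaw": 0,"claw": 1},{"dx": 0.471,"dy": 0.327,"dz": 0,"yaw": 0,"claw": 1},{"dx": 0.471,"dy": 0.327,"dz": 0,"yaw": 0,"claw": 1},{"dx": 0.471,"dy": 0.327,"dz": 0,"yaw": 0,"claw": 1},{"dx": 0.471,"dy": 0.327,"dz": 0,"yaw": 0,"claw": 1},{"dx": 0.471,"dy": 0.327,"dz": 0.1,"yaw": 0,"claw": 1},{"dx": 0.471,"dy": 0.327,"dz": 0.177,"yaw": 0,"claw": 1},{"dx": 0.471,"dy": 0.327,"dz": 0.177,"yaw": 0,"claw": 1},{"dx": 0.471,"dy": 0.327,"dz": 0.177,"yaw": 0,"claw": 1}]}}

```text
time: 35.92
tool_pos: [0.698, -0.0313, 0.1695]
tool_rot: [0.0, 0.997, 0.077, 0.0]
contact_force: [-0.1, 1.0, 0.1]
gripper_width: 0.003
grasp_force: 0.0
```

Request:
{"fn": "send_rows", "kwargs": {"increments": [{"dx": -0.03,"dy": 0,"dz": 0,"yaw": 0,"claw": 1},{"dx": -0.05,"dy": 0,"dz": 0,"yaw": 0,"claw": 1},{"dx": -0.07,"dy": 0,"dz": 0,"yaw": 0,"claw": 1},{"dx": -0.09,"dy": 0,"dz": 0,"yaw": 0,"claw": 1},{"dx": -0.11,"dy": 0,"dz": 0,"yaw": 0,"claw": 1},{"dx": -0.13,"dy": 0,"dz": 0,"yaw": 0,"claw": 1},{"dx": -0.15,"dy": 0,"dz": 0,"yaw": 0,"claw": 1},{"dx": -0.16,"dy": 0,"dz": 0,"yaw": 0,"claw": 1}]}}

```text
time: 36.92
tool_pos: [0.6219, -0.0434, 0.1681]
tool_rot: [-0.0, 0.997, 0.076, 0.006]
contact_force: [23.9, 2.0, -12.0]
gripper_width: 0.0
grasp_force: 11.6
```

Request:
{"fn": "send_rows", "kwargs": {"increments": [{"dx": 0.06,"dy": 0,"dz": 0,"yaw": 0,"claw": 1},{"dx": 0.1,"dy": 0,"dz": -0.1,"yaw": 0,"claw": 1},{"dx": 0.1,"dy": 0,"dz": -0.2,"yaw": 0,"claw": 1},{"dx": -0.07,"dy": -0.34,"dz": -0.5,"yaw": 0,"claw": 1},{"dx": -0.07,"dy": -0.34,"dz": -0.5,"yaw": 0,"claw": 1},{"dx": -0.07,"dy": -0.34,"dz": -0.5,"yaw": 0,"claw": 1},{"dx": -0.07,"dy": -0.34,"dz": -0.5,"yaw": 0,"claw": 1},{"dx": -0.07,"dy": -0.34,"dz": -0.5,"yaw": 0,"claw": 1},{"dx": -0.07,"dy": -0.34,"dz": -0.5,"yaw": 0,"claw": 1}]}}

```text
time: 38.05
tool_pos: [0.5582, 0.1183, 0.417]
tool_rot: [0.0, 0.997, 0.076, -0.001]
contact_force: [-0.4, -0.1, -0.7]
gripper_width: -0.003
grasp_force: 0.0
```

```bash
python3 - <<'E'
from h import *
snap('w9'); a=cv2.imread('pics/w9.png'); cv2.imwrite('pics/w9c.png',cv2.resize(a[:340],(800,425),interpolation=cv2.INTER_CUBIC))
E
```

```text
(no output)
```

View pics/w9c.png

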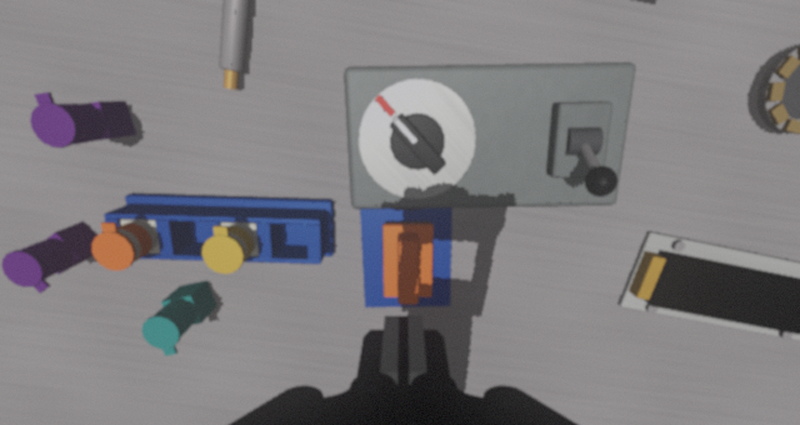

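w9: caps are shut at (117,246) and (228,250), the pointer (405,130) is in line with the red mark (385,104), the switch ball (600,180) leans off, and the block (408,262) sits square in the middle of the mat. I'm handing it in.

```bash
python3 -c "
from plant import manip
print(manip.job_done())"
```

```text
the job is handed in; nothing more can be done
None
```

I finished every step in order and handed the job in at about 38 s. The last picture showed both caps shut, the pointer on the red mark, the switch off and the block square on the mat; no verdict came back.

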